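Pop the fuse hatch of the sole-press console

TASK

Open the fuse hatch of the sole-press console: with a fingertip, press the rubber pad near the hatch's front edge once, right down to its stop, then let go so that the hatch springs up by itself. Draw the finger clear and watch for a couple of seconds that the hatch stays fully open; do not pry, lift or push it back. Do not press the round button, and leave the tin and everything else on the bench standing where it is.

Things in the scene. Friction and masses are not known exactly. Their poses are not given: they have to be found in the camera images.
- console: the fixed grey unit to work on, 220 x 220 x 60 mm high. Origin: centre of its underside; x from its front (robot side) to its back, y to its left. On its deck: the raised hatch (left half), a round button (right front), a small tin (right back). It and the timer unit may stand either way round, left or right, each turned up to 23 degrees; only this one has a hatch with a black rubber press pad
- press_pad (a point): centre of the top face of the press pad, a black rubber pad 22 x 34 x 3 mm (x, y, height) on the hatch, 84 mm in front of the hinge axis, its centre 14 mm behind the hatch's free front edge, on the centre line. Shut, it lies about 74 mm above the bench, 14 mm above the console's deck. Moves with the hatch
- hatch_hinge (a point): middle of the hinge axis along the back edge of the hatch, 64 mm above the bench, local x +60, y +50 mm in the console. The hatch is a stiff grey plastic cover 98 x 80 x 10 mm (x, y, thickness), standing 10 mm proud of the deck, local y +10 to +90 mm
- hatch (a joint): hatch angle, rad: about 0 (0 to 0.012) shut and latched, positive open (front edge swings up and back), about 1.05 sprung open, negative pressed in. Push-push latch: at the pad it gives against about 3 N, unlatches at about -0.045 to -0.06 (4 to 5 mm), stop at -0.075 (6 to 7 mm); a shorter press leaves it latched. On release it follows the finger up and opens by itself in about 2 s; pushed shut to the stop, it can latch again
- start_button (a joint): travel of the round white push button, 26 mm across, at the right front of the console's deck (local x -66, y -62 mm): 0 = out, 0.006 m = fully pressed. Not to be pressed
- timer_unit: the other fixed unit, same grey case 220 x 220 x 60 mm, with a flat screwed-down cover and a black round dial 34 mm across and 18 mm high; it has no latch. Origin: centre of its underside
- tin: closed aluminium tin, 52 mm across, 34 mm high, standing on the console's deck on the right of the hatch (local about x +50, y -64 mm); leave it. Origin: centre of its underside
- spool: white plastic thread spool, 40 mm across, 40 mm high, standing on top of the timer unit; leave it. Origin: centre of its underside
- last_a: aluminium shoe last about 230 x 62 x 80 mm on the bench on the robot's right; leave it. Origin: centre of its underside
- soles: two shoe soles stacked flat, 310 x 80 x 24 mm, on the bench on the robot's left; leave them. Origin: centre of the underside
- glue: closed glue jar, 56 mm across, 80 mm high, on the bench at the far right; leave it. Origin: centre of its underside

How it is judged:
On the way, in this order (a step that is already met when the one before it is completed fails the run):
1. the fingers press the hatch in by its rubber pad (value of joint hatch below -0.035 rad and contact force between rubber_pad and the fingers above 0.5 N), for 0.02 s.
2. the hatch has sprung open (over 0.85 rad) and stays so for 1.5 s with the robot clear of the console (value of joint hatch above 0.85 rad and contact force between console and the arm below 0.1 N and contact force between console and the fingers below 0.1 N), for 1.5 s.
At the end, for the whole second after the job is handed in: the hatch stands open by more than 0.85 rad (about 49 degrees) and at rest (under 0.1 rad/s), the round button is out (under 2 mm), and the tin and the other loose things are within 30 mm of where they started (value of joint hatch above 0.85 rad and velocity of joint hatch below 0.1 rad/s and not (velocity of joint hatch below -0.1 rad/s) and value of joint start_button below 0.002 m and distance of each of tin, spool, last_a, soles, glue from where it was at the start of the episode below 0.03 m); the robot touches nothing.
It fails at once if the hatch is pushed back down again after it has popped (between 0.1 and 0.45 rad and moving shut faster than 0.3 rad/s) (value of joint hatch between 0.1 and 0.45 rad and velocity of joint hatch below -0.3 rad/s).
It fails at once if the hatch is forced back beyond 1.15 rad (value of joint hatch above 1.15 rad).
It fails at once if the round button is pressed (more than 3 mm) (value of joint start_button above 0.003 m).
It fails at once if a loose thing is lifted, carried or shoved more than 30 mm (distance of any of tin, spool, last_a, soles, glue from where it was at the start of the episode above 0.03 m).
It also fails if it takes over 32 s, if anything falls off the work surface, if the arm or the gripper's body presses on something with over 40 N, if the wrist force passes 120 N, or if a joint passes its speed limit or range.

ROBOT

A 6-joint arm with a two-finger parallel gripper is mounted at the origin on the work surface. World frame = base frame: x ahead of the robot, y to its left, z up, the work surface at z = 0. Lengths are in m, angles in rad, forces in N, time in s.
With the tool pointing down it reaches from about 0.35 to 0.975 m from the base axis. Payload 17.4 kg.
Tool frame: the origin (TCP) lies at the very end of the fingers, on their centre line; the grasp point (between the pads) lies 19 mm behind it; z points along the fingers, y is the direction in which the jaws open and shut (so a half turn about z gives the same grasp; the last joint's range is limited). The gripper opens to 85 mm and grips with 20 to 120 N. Pads are 22 mm wide; open, the fingers measure 114 mm over their backs; the gripper's body (76 mm by 85 mm) begins 54 mm behind the grasp point. The pads swing forward as they close: fully open they stand 13 mm farther back than shut.
Start: joints at [1.294, 0.116, 1.442, -0, 1.584, -0.038], TCP at [0.16, 0.656, 0.195] pointing down, gripper open.
Joint ranges: [-2.83, 2.83], [-0.83, 2.19], [0.07, 2.5], [-1.14, 4.28], [0.01, 3], [-2.97, 2.97]. Speed limits (rad/s): [1.89, 1.89, 2.22, 3.14, 3.14, 3.14].

INTERFACE

Orientations are given as a unit quaternion [w, x, y, z].
In Python, from workcell import * gives the robot as it stands. The module is installed in compiled form; this text tells all that it offers.
- The arm moves only by the tool play_rows, never from a script. Its argument "commands" is a list of rows, each an object of numbers: "dx", "dy", "dz": the shift along the tool's x, y, z in cm; "yaw": the turn about the tool's z in degrees; "fingers": the finger opening in cm, from 0 to 8.54. In form: [{"dx": .., "dy": .., "dz": .., "yaw": .., "fingers": ..}, ...]. A call has 1 to 20 rows; each row is the pose to reach, as a shift and turn from the pose commanded when the call began, along the tool's axes at that moment; what a row does not reach only later rows make up. A row lasts 1/8 s, in which the tool goes at most 62.5 mm and 10.7 degrees, less where a joint would pass 70% of its speed; a pose out of reach is approached as far as the arm can. A call with a gripper value outside its range is refused whole. The fingers move at their own pace and stop on an object; "grip_force" is the grip in N (left out, the last holds). Time passes only in rows, so rows that repeat a pose let the fingers close. It gives the time, the measured TCP pose, the force and the opening at its end, in the units of the state.
- get_obs(): the state, without advancing time (a new reading comes with each control period).
- grab_frame(name): name is "scene" or "top"; returns a dict with "color" (400x640x3 uint8, red, green, blue), "vertical_fov" (degrees; the focal length in pixels is half the picture's height over the tangent of half this angle, whatever the lens; pixels are square), "cx", "cy" (the principal point, pixels), "xyz" and "rotation" of the camera in the world. Camera axes: x right, y down, z forward; pixel columns grow to the right and rows downward; lengths in m; the calibration is good to about 2 mm. A picture is of the moment at which its call begins. There is no depth.
- job_done(): hands the job in, once; it reports no verdict.
Trained networks look in a picture, given as the dict that the camera call returned (one of the last four; its "shot" number tells which), for a name from the list of things; names that differ only in an ending like _2 or _b are one class to them, and where a whole thing is asked for, a point or a joint stands for the part that bears it (a point fixed in the world has none). Each returns a list of dicts, best first, with "p" (0 to 1); they miss things now and then, are a little off and sometimes report something else, mostly with a low value. They report only what shows in the picture. A call takes as long as a camera call.
- look_for(picture, label): "point" ([column, row] in pixels, amid what is visible of it).
- spot_point(picture, label): "point" ([column, row] in pixels: a listed point, or the origin of a listed thing).
The state is a dict: "t": time; "joint_pos": joint angles; "qd": joint speeds; "tau": joint torques, N m; "eef_pos": TCP position; "orientation": TCP orientation; "ft_force": force on the tool from outside, world axes, zero at the start; "ft_torque": the same for the moment, N m; "width": finger opening in m.
Only numpy, scipy, OpenCV 4.12 (cv2) and the standard library are available. Lean on these libraries where they do the work, as an engineer would, in place of code of your own. Each camera call takes 0.05 s, during which the arm holds its last target. There are 200 camera calls.

## Working session

There is one attempt and no reset: what is moved stays moved. The work goes in short steps, Python scripts to look and compute and a tool call to move; the robot and the scene stay as the last step left them, time stands still between calls to the robot, and variables do not carry over. Pictures are saved under pics/ and viewed, about 8 in all and at most 12, crops included, and the job is handed in when it is done.

Besides the shell and the picture viewer there is one more tool, called after "Emit:" as name(argument=value, ...) on one line, values as JSON. play_rows: Moves the arm, as the interface text tells. Its arguments: {"type":"object","properties":{"commands":{"type":"array"},"grip_force":{"type":"number"}},"required":["commands"]}

```bash
mkdir -p pics
cat > h.py <<'E'
from workcell import *
import numpy as np, cv2
def K(f):
    F=f["color"].shape[0]/2/np.tan(np.radians(f["vertical_fov"])/2); return F
def onz(f,p,z):
    F=K(f); d=np.array(f["rotation"])@np.array([(p[0]-f["cx"])/F,(p[1]-f["cy"])/F,1.]); c=np.array(f["xyz"])
    return c+d*(z-c[2])/d[2]
def proj(f,P):
    q=np.array(f["rotation"]).T@(np.array(P)-f["xyz"]); F=K(f); return [F*q[0]/q[2]+f["cx"],F*q[1]/q[2]+f["cy"]]
E
python3 - <<'E'
from h import *
print(get_obs())
for n in("top","scene"):
    f=grab_frame(n); cv2.imwrite(f"pics/{n}0.png",f["color"][:,:,::-1]); print(n,f["xyz"],K(f),f["cx"],f["cy"])
    for l,z in(("press_pad",.074),("hatch_hinge",.064),("console",0),("timer_unit",0),("start_button",.066),("tin",.06),("spool",.06)):
        for r in spot_point(f,l)[:2] if l!="start_button" else look_for(f,l)[:2]: print(l,np.round(r["point"],1),round(r["p"],2),onz(f,r["point"],z).round(4))
E
```

```text
{'t': 0.0, 'joint_pos': array([ 1.29422263e+00,  1.16502551e-01,  1.44232019e+00, -1.29855803e-05,
        1.58395828e+00, -3.77847999e-02]), 'qd': array([ 0.00011469,  0.0002319 , -0.00086874, -0.00027843,  0.00128888,
       -0.00196095]), 'tau': array([ 7.04379017e-04, -7.32001448e+01, -6.32488132e+01, -6.94930577e-06,
        6.50226400e-03, -1.38322591e-05]), 'eef_pos': array([0.15959223, 0.65561489, 0.19411691]), 'orientation': array([-8.65974447e-05,  1.19111047e-01,  9.92880761e-01, -5.87877962e-04]), 'ft_force': array([ 0.63804392, -0.56894363,  0.56899775]), 'ft_torque': array([-0.02232509,  0.02206734, -0.06029204]), 'width': 0.08550118734534516}
top [0.36523046 0.00821526 1.32253767] 373.27633678078894 320.9745324401679 205.11890187832955Traceback (most recent call last):
  File "<stdin>", line 6, in <module>
  File "h.py", line 6, in onz
    F=K(f); d=np.array(f["rotation"])@np.array([(p[0]-f["cx"])/F,(p[1]-f["cy"])/F,1.]); c=np.array(f["xyz"])
              ~~~~~~~~~~~~~~~~~~~~~~~^~~~~~~~~~~~~~~~~~~~~~~~~~~~~~~~~~~~~~~~~~~~~~~~~
ValueError: matmul: Input operand 1 has a mismatch in its core dimension 0, with gufunc signature (n?,k),(k,m?)->(n?,m?) (size 3 is different from 4)
```

```bash
cat > h.py <<'E'
from workcell import *
import numpy as np, cv2
from scipy.spatial.transform import Rotation as Rn
def K(f): return f["color"].shape[0]/2/np.tan(np.radians(f["vertical_fov"])/2)
def R(q): return Rn.from_quat(np.roll(q,-1)).as_matrix()
def onz(f,p,z):
    F=K(f); d=R(f["rotation"])@np.array([(p[0]-f["cx"])/F,(p[1]-f["cy"])/F,1.]); c=np.array(f["xyz"])
    return c+d*(z-c[2])/d[2]
def proj(f,P):
    q=R(f["rotation"]).T@(np.array(P)-f["xyz"]); F=K(f); return [F*q[0]/q[2]+f["cx"],F*q[1]/q[2]+f["cy"]]
E
python3 - <<'E'
from h import *
for n in("top","scene"):
    f=grab_frame(n); cv2.imwrite(f"pics/{n}0.png",f["color"][:,:,::-1]); print(n,f["xyz"],f["rotation"],K(f),f["cx"],f["cy"])
    for l,z in(("press_pad",.074),("hatch_hinge",.064),("console",0),("timer_unit",0),("start_button",.066),("tin",.06),("spool",.06)):
        for r in spot_point(f,l)[:2] if l!="start_button" else look_for(f,l)[:2]: print(l,np.round(r["point"],1),round(r["p"],2),onz(f,r["point"],z).round(4))
E
```

```text
top [0.36523046 0.00821526 1.32253767] [ 0.0598268  -0.70365979  0.70481858 -0.06718952] 373.27633678078894 320.9745324401679 205.11890187832955
press_pad [371.4 227.7] 0.74 [ 0.5148 -0.1748  0.074 ]
hatch_hinge [367.7 204.2] 0.55 [ 0.5972 -0.1657  0.064 ]
console [382.7 222.1] 0.8 [ 0.5438 -0.2266  0.    ]
timer_unit [261.5 209.3] 0.96 [0.5906 0.2075 0.    ]
start_button [403.5 234.1] 0.41 [ 0.4939 -0.284   0.066 ]
tin [459.8 237.8] 0.74 [ 0.4816 -0.4766  0.06  ]
spool [261.5 221. ] 0.71 [0.54   0.1974 0.06  ]
spool [362.9 204.2] 0.26 [ 0.5979 -0.1497  0.06  ]
scene [1.07683808 0.4230616  1.01480506] [-0.12725801  0.39959592  0.86583743 -0.27286268] 413.6137333345886 320.90656969354484 204.8370854038864
press_pad [293.5 160.6] 0.75 [ 0.5029 -0.1708  0.074 ]
press_pad [378.9 267.9] 0.53 [0.6257 0.233  0.074 ]
hatch_hinge [277.4 183. ] 0.82 [ 0.5908 -0.1544  0.064 ]
hatch_hinge [271.5 175.8] 0.39 [ 0.5827 -0.1864  0.064 ]
console [274.8 177.1] 0.67 [ 0.5464 -0.2158  0.    ]
timer_unit [378.8 267.3] 0.83 [0.5889 0.2168 0.    ]
start_button [269.5 136.8] 0.56 [ 0.4741 -0.301   0.066 ]
tin [247.6 166. ] 0.75 [ 0.6002 -0.2703  0.06  ]
spool [387.7 239.1] 0.54 [0.5348 0.1983 0.06  ]
```

View pics/top0.png

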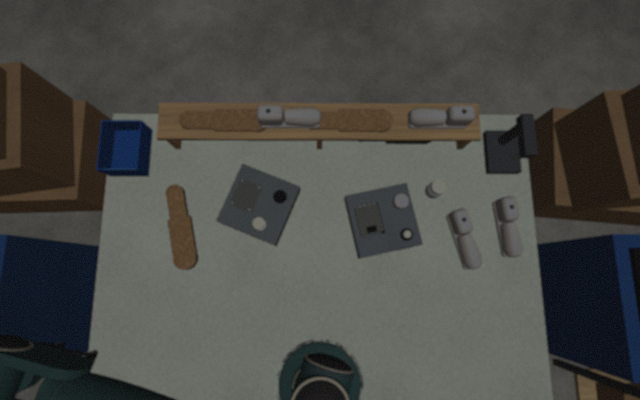

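View pics/scene0.png

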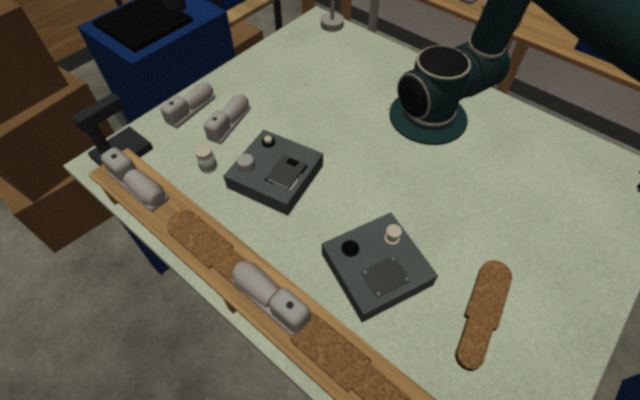

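Run:
```python
import cv2,numpy as np
a=cv2.imread("pics/top0.png")[175:265,335:435];b=cv2.imread("pics/scene0.png")[120:220,215:335]
a=cv2.resize(a,(400,360),interpolation=cv2.INTER_CUBIC);b=cv2.resize(b,(400,333),interpolation=cv2.INTER_CUBIC)
b=cv2.copyMakeBorder(b,0,27,0,0,cv2.BORDER_CONSTANT)
cv2.imwrite("pics/crop.png",np.clip(np.hstack([a,b]).astype(float)*1.8,0,255))
```

```text
[ WARN:0@0.228] global loadsave.cpp:1063 imwrite_ Unsupported depth image for selected encoder is fallbacked to CV_8U.
```

View pics/crop.png

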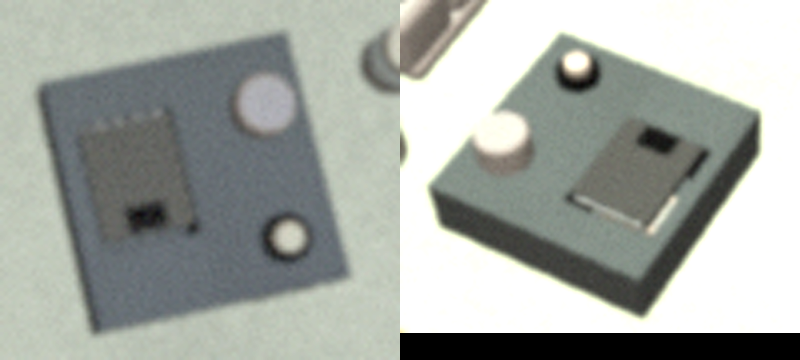

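Run:
```python
from h import *
from scipy.optimize import least_squares
T,S=grab_frame("top"),grab_frame("scene")
c4=lambda u,v:((u+.5)/4-.5+335,(v+.5)/4-.5+175)
c3=lambda u,v:((u-400+.5)*.3-.5+215,(v+.5)*.3-.5+120)
L=dict(BL=(.11,.11,.06),BR=(.11,-.11,.06),FR=(-.11,-.11,.06),FL=(-.11,.11,.06),pad=(-.024,.05,.074),but=(-.066,-.062,.07))
O=[(T,'BL',c4(44,88)),(T,'BR',c4(288,34)),(T,'FR',c4(349,275)),(T,'FL',c4(98,329)),(T,'pad',c4(146,216)),(T,'but',c4(289,237)),
(S,'FR',c3(562,34)),(S,'FL',c3(760,115)),(S,'BL',c3(642,280)),(S,'BR',c3(430,185)),(S,'pad',c3(657,139)),(S,'but',c3(577,66))]
def W(p,l):
    c,s=np.cos(p[2]),np.sin(p[2]); return np.array([p[0]+c*l[0]-s*l[1],p[1]+s*l[0]+c*l[1],l[2]])
r0=lambda p,O=O:np.concatenate([np.array(proj(f,W(p,L[k])))-o for f,k,o in O])
for OO in(O,O[:6],O[6:]):
    r=least_squares(lambda p:r0(p,OO),[.54,-.22,.2],loss='soft_l1'); print(r.x.round(4),np.degrees(r.x[2]).round(1),'pad',W(r.x,L['pad']).round(4),'hinge',W(r.x,(.06,.05,.064)).round(4))
    print(r0(r.x,OO).reshape(-1,2).round(1).tolist())
print([onz(T,O[4][2],.074).round(4),onz(S,O[10][2],.074).round(4)])
```

```text
[ 0.5432 -0.2169  0.2115] 12.1 pad [ 0.5092 -0.173   0.074 ] hinge [ 0.5914 -0.1554  0.064 ]
[[-1.3, -0.9], [-0.7, -0.4], [0.4, 1.3], [-0.1, 1.7], [-0.2, 0.7], [-0.9, 0.8], [-0.5, -1.1], [0.0, -1.3], [-1.3, 0.4], [-1.3, 0.1], [-0.2, 0.1], [-0.1, 1.0]]
[ 0.5455 -0.2186  0.2053] 11.8 pad [ 0.5118 -0.1746  0.074 ] hinge [ 0.5941 -0.1575  0.064 ]
[[-0.6, -1.8], [-0.0, -0.9], [0.7, 0.8], [0.2, 0.8], [0.3, -0.0], [-0.5, 0.2]]
[ 0.542  -0.2155  0.2166] 12.4 pad [ 0.5078 -0.1718  0.074 ] hinge [ 0.5898 -0.1538  0.064 ]
[[-0.2, -1.1], [0.6, -1.5], [-0.4, 0.3], [-0.7, 0.3], [0.4, 0.0], [0.3, 1.0]]
[array([ 0.5117, -0.1737,  0.074 ]), array([ 0.5085, -0.1728,  0.074 ])]
```

Emit:
play_rows(commands=[{"dx": -53.7,"dy": -72.3,"dz": 0,"yaw": -26,"fingers": 0},{"dx": -53.7,"dy": -72.3,"dz": 0,"yaw": -26,"fingers": 0},{"dx": -53.7,"dy": -72.3,"dz": 0,"yaw": -26,"fingers": 0},{"dx": -53.7,"dy": -72.3,"dz": 0,"yaw": -26,"fingers": 0},{"dx": -53.7,"dy": -72.3,"dz": 0,"yaw": -26,"fingers": 0},{"dx": -53.7,"dy": -72.3,"dz": 0,"yaw": -26,"fingers": 0},{"dx": -53.7,"dy": -72.3,"dz": 0,"yaw": -26,"fingers": 0},{"dx": -53.7,"dy": -72.3,"dz": 0,"yaw": -26,"fingers": 0},{"dx": -53.7,"dy": -72.3,"dz": 0,"yaw": -26,"fingers": 0},{"dx": -53.7,"dy": -72.3,"dz": 0,"yaw": -26,"fingers": 0},{"dx": -53.7,"dy": -72.3,"dz": 0,"yaw": -26,"fingers": 0},{"dx": -53.7,"dy": -72.3,"dz": 0,"yaw": -26,"fingers": 0},{"dx": -53.7,"dy": -72.3,"dz": 0,"yaw": -26,"fingers": 0},{"dx": -53.7,"dy": -72.3,"dz": 0,"yaw": -26,"fingers": 0},{"dx": -53.7,"dy": -72.3,"dz": 0,"yaw": -26,"fingers": 0},{"dx": -53.7,"dy": -72.3,"dz": 0,"yaw": -26,"fingers": 0},{"dx": -53.7,"dy": -72.3,"dz": 0,"yaw": -26,"fingers": 0},{"dx": -53.7,"dy": -72.3,"dz": 7,"yaw": -26,"fingers": 0},{"dx": -53.7,"dy": -72.3,"dz": 7,"yaw": -26,"fingers": 0},{"dx": -53.7,"dy": -72.3,"dz": 7,"yaw": -26,"fingers": 0}])

```text
t: 3.5
eef_pos: [0.5106, -0.1731, 0.1262]
orientation: [0.0, -0.108, 0.994, -0.0]
ft_force: [0.6, 0.3, 0.9]
width: 0.0005
```

Run:
```python
from h import *
f=grab_frame("scene"); S=f["color"][:,:,::-1][110:210,230:350]
t=grab_frame("top")["color"][:,:,::-1][175:265,335:435]
a=cv2.resize(S,(400,333));b=cv2.resize(t,(400,360));a=cv2.copyMakeBorder(a,0,27,0,0,cv2.BORDER_CONSTANT)
cv2.imwrite("pics/c1.png",cv2.convertScaleAbs(np.hstack([b,a]),alpha=1.8))
print(get_obs()["eef_pos"],proj(f,get_obs()["eef_pos"]))
```

```text
[ 0.51126189 -0.1736553   0.12739365] [np.float64(289.8609605195027), np.float64(149.5562241122151)]
```

View pics/c1.png

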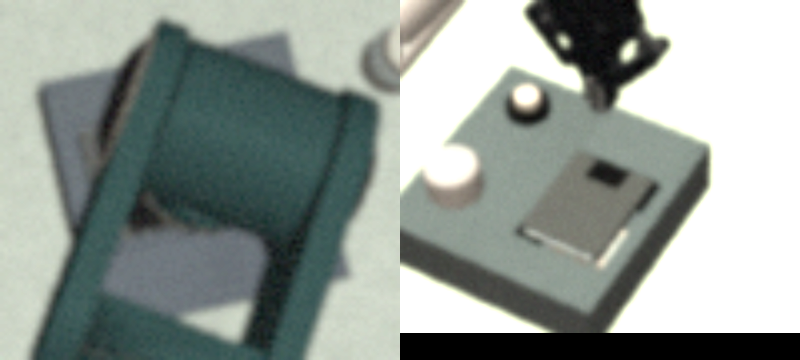

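Emit:
play_rows(commands=[{"dx": 0.0,"dy": 0,"dz": 3.2,"yaw": 0,"fingers": 0},{"dx": 0.0,"dy": 0,"dz": 3.2,"yaw": 0,"fingers": 0},{"dx": 0.0,"dy": 0,"dz": 3.2,"yaw": 0,"fingers": 0}])

```text
t: 3.98
eef_pos: [0.5111, -0.1739, 0.0949]
orientation: [0.001, -0.107, 0.994, -0.0]
ft_force: [0.1, -0.1, 0.4]
width: 0.0001
```

Run:
```python
from h import *
f=grab_frame("scene"); S=f["color"][:,:,::-1][120:180,260:340]
cv2.imwrite("pics/c2.png",cv2.convertScaleAbs(cv2.resize(S,(800,600),interpolation=cv2.INTER_CUBIC),alpha=2.2))
print(get_obs()["eef_pos"],[(np.array(proj(f,p))-[260,120])*10 for p in(get_obs()["eef_pos"],(.51,-.173,.074))])
```

```text
[ 0.51114399 -0.17390969  0.09487883] [array([304.75696621, 370.12639412]), array([313.6176542 , 416.01842015])]
```

View pics/c2.png

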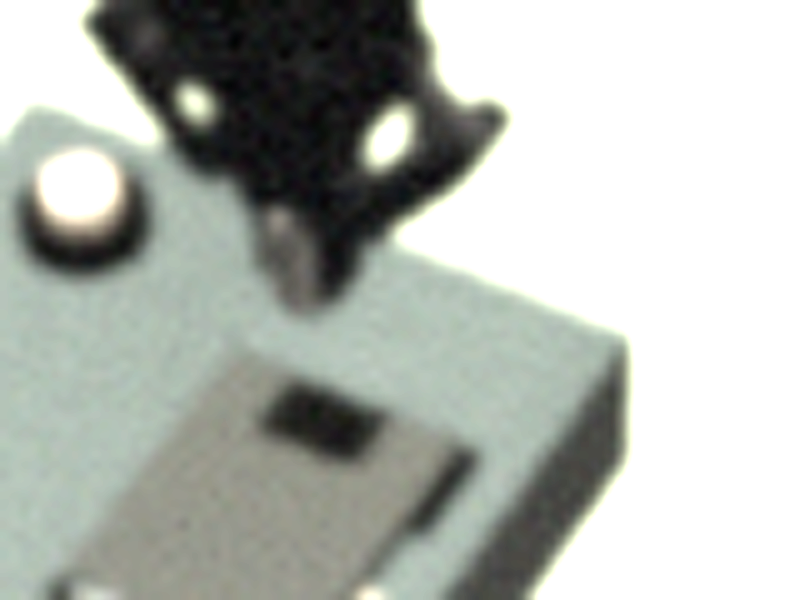

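Emit:
play_rows(commands=[{"dx": 5,"dy": 0,"dz": -2,"yaw": 0,"fingers": 0},{"dx": 10,"dy": 0,"dz": -2,"yaw": 0,"fingers": 0},{"dx": 15,"dy": 0,"dz": 0,"yaw": 0,"fingers": 0},{"dx": 15,"dy": 0,"dz": 5,"yaw": 0,"fingers": 0},{"dx": 15,"dy": 0,"dz": 8,"yaw": 0,"fingers": 0},{"dx": 15,"dy": 0,"dz": 8.6,"yaw": 0,"fingers": 0},{"dx": 15,"dy": 0,"dz": 8.6,"yaw": 0,"fingers": 0}])

```text
t: 4.9
eef_pos: [0.3645, -0.206, 0.0083]
orientation: [0.0, -0.107, 0.994, -0.0]
ft_force: [-0.3, -0.1, -0.2]
width: 0.0003
```

Run:
```python
from h import *
f=grab_frame("scene"); p=proj(f,get_obs()["eef_pos"]); c,r=int(p[0])-40,int(p[1])-35
S=f["color"][r:r+60,c:c+80,::-1]
cv2.imwrite("pics/c3.png",cv2.convertScaleAbs(cv2.resize(S,(800,600),interpolation=cv2.INTER_CUBIC),alpha=1.8))
e=get_obs()["eef_pos"];print(e,[((np.array(proj(f,q))-[c,r])*10).round() for q in(e,e*[1,1,0])])
```

```text
[ 0.36471272 -0.20612747  0.00861627] [array([409., 354.]), array([410., 372.])]
```

View pics/c3.png

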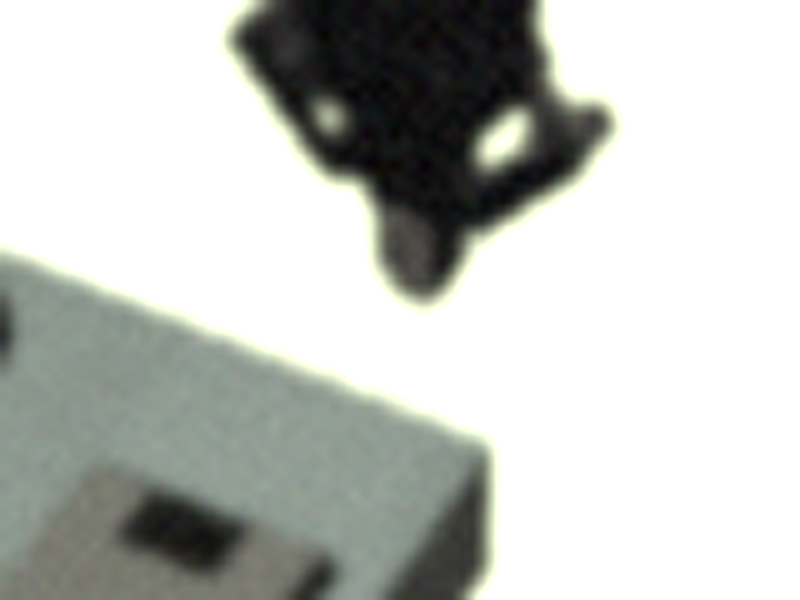

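Emit:
play_rows(commands=[{"dx": 0,"dy": 0,"dz": 0.4,"yaw": 0,"fingers": 0},{"dx": 0,"dy": 0,"dz": 0.8,"yaw": 0,"fingers": 0},{"dx": 0,"dy": 0,"dz": 1.0,"yaw": 0,"fingers": 0}])

```text
t: 5.32
eef_pos: [0.3638, -0.2056, -0.0033]
orientation: [-0.0, -0.107, 0.994, 0.0]
ft_force: [0.5, 0.4, -0.0]
width: 0.0001
```

Emit:
play_rows(commands=[{"dx": 0,"dy": 0,"dz": 0.4,"yaw": 0,"fingers": 0},{"dx": 0,"dy": 0,"dz": 0.8,"yaw": 0,"fingers": 0},{"dx": 0,"dy": 0,"dz": 1.0,"yaw": 0,"fingers": 0}])

```text
t: 5.7
eef_pos: [0.3638, -0.2056, -0.0135]
orientation: [-0.0, -0.107, 0.994, 0.0]
ft_force: [-0.7, -0.0, -0.2]
width: 0.0006
```

Emit:
play_rows(commands=[{"dx": 0,"dy": 0,"dz": 0.3,"yaw": 0,"fingers": 0},{"dx": 0,"dy": 0,"dz": 0.6,"yaw": 0,"fingers": 0},{"dx": 0,"dy": 0,"dz": 0.6,"yaw": 0,"fingers": 0}])

```text
t: 6.08
eef_pos: [0.3637, -0.2056, -0.0193]
orientation: [-0.0, -0.107, 0.994, 0.0]
ft_force: [0.7, 0.3, 0.6]
width: 0.0001
```

Emit:
play_rows(commands=[{"dx": 0,"dy": 0,"dz": 0.2,"yaw": 0,"fingers": 0},{"dx": 0,"dy": 0,"dz": 0.4,"yaw": 0,"fingers": 0},{"dx": 0,"dy": 0,"dz": 0.4,"yaw": 0,"fingers": 0}])

```text
t: 6.45
eef_pos: [0.3638, -0.2056, -0.0232]
orientation: [-0.0, -0.107, 0.994, 0.0]
ft_force: [0.7, -0.4, 0.3]
width: 0.0
```

Emit:
play_rows(commands=[{"dx": 0,"dy": 0,"dz": 0.2,"yaw": 0,"fingers": 0},{"dx": 0,"dy": 0,"dz": 0.4,"yaw": 0,"fingers": 0},{"dx": 0,"dy": 0,"dz": 0.4,"yaw": 0,"fingers": 0}])

```text
t: 6.82
eef_pos: [0.3638, -0.2056, -0.0273]
orientation: [-0.0, -0.107, 0.994, 0.0]
ft_force: [0.3, 0.1, 0.2]
width: -0.0002
```

Emit:
play_rows(commands=[{"dx": 0,"dy": 0,"dz": 0.15,"yaw": 0,"fingers": 0},{"dx": 0,"dy": 0,"dz": 0.3,"yaw": 0,"fingers": 0},{"dx": 0,"dy": 0,"dz": 0.3,"yaw": 0,"fingers": 0}])

```text
t: 7.2
eef_pos: [0.3638, -0.2056, -0.0303]
orientation: [-0.0, -0.107, 0.994, 0.0]
ft_force: [0.5, 0.6, 0.1]
width: 0.0
```

Run:
```python
from h import *
f=grab_frame("scene"); p=proj(f,get_obs()["eef_pos"]); c,r=int(p[0])-40,int(p[1])-35
S=f["color"][r:r+60,c:c+80,::-1]
cv2.imwrite("pics/c4.png",cv2.convertScaleAbs(cv2.resize(S,(800,600),interpolation=cv2.INTER_CUBIC),alpha=1.2))
e=get_obs()["eef_pos"];print(e,[((np.array(proj(f,q))-[c,r])*10).round() for q in(e,e*[1,1,0])],get_obs()["ft_force"],get_obs()["tau"])
```

```text
[ 0.36383214 -0.20563256 -0.03014614] [array([403., 353.]), array([403., 291.])] [ 0.67120382 -0.59918818 -0.44071939] [-1.61545740e-04 -3.02925575e+01 -5.68951035e+01 -1.09056787e-04
 -1.72646303e-02  1.09046589e-04]
```

View pics/c4.png

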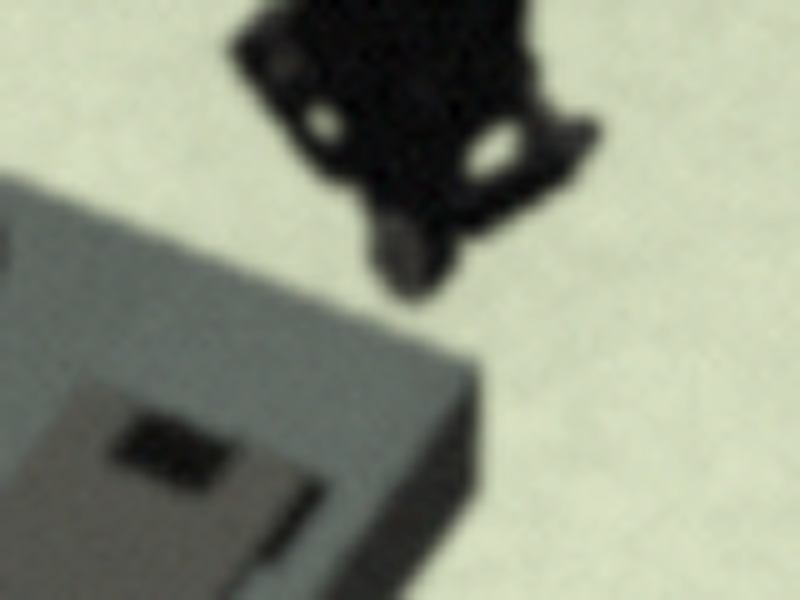

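Emit:
play_rows(commands=[{"dx": 0,"dy": 0,"dz": 0.15,"yaw": 0,"fingers": 0},{"dx": 0,"dy": 0,"dz": 0.3,"yaw": 0,"fingers": 0},{"dx": 0,"dy": 0,"dz": 0.3,"yaw": 0,"fingers": 0}])

```text
t: 7.62
eef_pos: [0.3638, -0.2056, -0.0332]
orientation: [-0.0, -0.107, 0.994, 0.0]
ft_force: [0.2, -0.5, -1.1]
width: -0.0001
```

Emit:
play_rows(commands=[{"dx": 0,"dy": 0,"dz": 0.15,"yaw": 0,"fingers": 0},{"dx": 0,"dy": 0,"dz": 0.3,"yaw": 0,"fingers": 0},{"dx": 0,"dy": 0,"dz": 0.3,"yaw": 0,"fingers": 0}])

```text
t: 8.0
eef_pos: [0.3638, -0.2056, -0.0362]
orientation: [-0.0, -0.107, 0.994, 0.0]
ft_force: [-0.6, -1.1, 0.2]
width: -0.0001
```

Emit:
play_rows(commands=[{"dx": 0,"dy": 0,"dz": 0.15,"yaw": 0,"fingers": 0},{"dx": 0,"dy": 0,"dz": 0.3,"yaw": 0,"fingers": 0},{"dx": 0,"dy": 0,"dz": 0.3,"yaw": 0,"fingers": 0}])

```text
t: 8.38
eef_pos: [0.3641, -0.2059, -0.0365]
orientation: [-0.0, -0.107, 0.994, 0.0]
ft_force: [-20.6, 12.5, 43.9]
width: -0.0
```

Emit:
play_rows(commands=[{"dx": 0,"dy": 0,"dz": -5,"yaw": 0,"fingers": 0},{"dx": 0,"dy": 0,"dz": -11,"yaw": 0,"fingers": 0},{"dx": -3,"dy": 0,"dz": -12,"yaw": 0,"fingers": 0},{"dx": -9,"dy": 0,"dz": -12,"yaw": 0,"fingers": 0},{"dx": -14.9,"dy": 0.1,"dz": -12,"yaw": 0,"fingers": 0},{"dx": -14.9,"dy": 0.1,"dz": -9,"yaw": 0,"fingers": 0},{"dx": -14.9,"dy": 0.1,"dz": -9,"yaw": 0,"fingers": 0}])

```text
t: 9.25
eef_pos: [0.5082, -0.1722, 0.0486]
orientation: [-0.002, -0.108, 0.994, 0.001]
ft_force: [0.4, 0.8, 0.7]
width: 0.0
```

Run:
```python
from h import *
f=grab_frame("scene"); S=f["color"][:,:,::-1][120:180,260:340]
cv2.imwrite("pics/c5.png",cv2.convertScaleAbs(cv2.resize(S,(800,600),interpolation=cv2.INTER_CUBIC),alpha=2.2))
e=get_obs()["eef_pos"];print(e,get_obs()["ft_force"],get_obs()["t"],[(np.array(proj(f,p))-[260,120])*10 for p in(e+[0,0,.036],(.51,-.173,.074))])
```

```text
[ 0.50854445 -0.17266601  0.05033972] [-0.07799543 -0.74995732  0.24385071] 9.3 [array([315.43779976, 386.37615745]), array([313.6176542 , 416.01842015])]
```

View pics/c5.png

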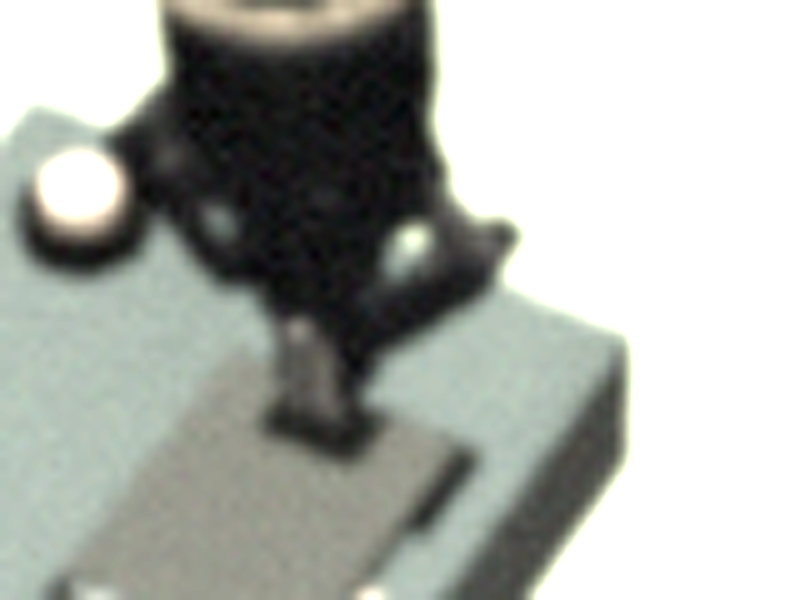

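Emit:
play_rows(commands=[{"dx": 0,"dy": 0,"dz": 0.6,"yaw": 0,"fingers": 0},{"dx": 0,"dy": 0,"dz": 1.0,"yaw": 0,"fingers": 0},{"dx": 0,"dy": 0,"dz": 1.4,"yaw": 0,"fingers": 0},{"dx": 0,"dy": 0,"dz": 1.6,"yaw": 0,"fingers": 0},{"dx": 0,"dy": 0,"dz": 1.6,"yaw": 0,"fingers": 0}])

```text
t: 9.93
eef_pos: [0.5092, -0.173, 0.035]
orientation: [-0.0, -0.107, 0.994, -0.0]
ft_force: [-2.3, -0.4, 2.8]
width: -0.0002
```

Emit:
play_rows(commands=[{"dx": 0,"dy": 0,"dz": 0.1,"yaw": 0,"fingers": 0},{"dx": 0,"dy": 0,"dz": 0.2,"yaw": 0,"fingers": 0},{"dx": 0,"dy": 0,"dz": 0.3,"yaw": 0,"fingers": 0},{"dx": 0,"dy": 0,"dz": 0.3,"yaw": 0,"fingers": 0}])

```text
t: 10.42
eef_pos: [0.5093, -0.1729, 0.0318]
orientation: [0.0, -0.107, 0.994, -0.0]
ft_force: [-2.2, -2.9, 4.6]
width: 0.0001
```

Emit:
play_rows(commands=[{"dx": 0,"dy": 0,"dz": 0.1,"yaw": 0,"fingers": 0},{"dx": 0,"dy": 0,"dz": 0.2,"yaw": 0,"fingers": 0},{"dx": 0,"dy": 0,"dz": 0.2,"yaw": 0,"fingers": 0}])

```text
t: 10.8
eef_pos: [0.5093, -0.173, 0.0305]
orientation: [0.0, -0.107, 0.994, -0.0]
ft_force: [-6.7, -0.9, 11.4]
width: -0.0002
```

Emit:
play_rows(commands=[{"dx": 0,"dy": 0,"dz": -0.6,"yaw": 0,"fingers": 0},{"dx": 0.5,"dy": 0,"dz": -3,"yaw": 0,"fingers": 0},{"dx": 5,"dy": 0,"dz": -7,"yaw": 0,"fingers": 0},{"dx": 10,"dy": 0,"dz": -10,"yaw": 0,"fingers": 0},{"dx": 15,"dy": 0,"dz": -13,"yaw": 0,"fingers": 0},{"dx": 15,"dy": 0,"dz": -15,"yaw": 0,"fingers": 0},{"dx": 15,"dy": 0,"dz": -15,"yaw": 0,"fingers": 0},{"dx": 15,"dy": 0,"dz": -15,"yaw": 0,"fingers": 0},{"dx": 15,"dy": 0,"dz": -15,"yaw": 0,"fingers": 0},{"dx": 15,"dy": 0,"dz": -15,"yaw": 0,"fingers": 0},{"dx": 15,"dy": 0,"dz": -15,"yaw": 0,"fingers": 0},{"dx": 15,"dy": 0,"dz": -15,"yaw": 0,"fingers": 0},{"dx": 15,"dy": 0,"dz": -15,"yaw": 0,"fingers": 0},{"dx": 15,"dy": 0,"dz": -15,"yaw": 0,"fingers": 0},{"dx": 15,"dy": 0,"dz": -15,"yaw": 0,"fingers": 0},{"dx": 15,"dy": 0,"dz": -15,"yaw": 0,"fingers": 0},{"dx": 15,"dy": 0,"dz": -15,"yaw": 0,"fingers": 0},{"dx": 15,"dy": 0,"dz": -15,"yaw": 0,"fingers": 0},{"dx": 15,"dy": 0,"dz": -15,"yaw": 0,"fingers": 0},{"dx": 15,"dy": 0,"dz": -15,"yaw": 0,"fingers": 0}])

```text
t: 13.3
eef_pos: [0.3627, -0.2049, 0.1799]
orientation: [0.0, -0.107, 0.994, -0.0]
ft_force: [-0.1, -0.4, -0.3]
width: -0.0003
```

Run:
```python
from h import *
f=grab_frame("scene"); S=f["color"][:,:,::-1][90:240,180:380]
cv2.imwrite("pics/c6.png",cv2.convertScaleAbs(cv2.resize(S,(800,600),interpolation=cv2.INTER_CUBIC),alpha=1.8))
```

```text
(no output)
```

View pics/c6.png

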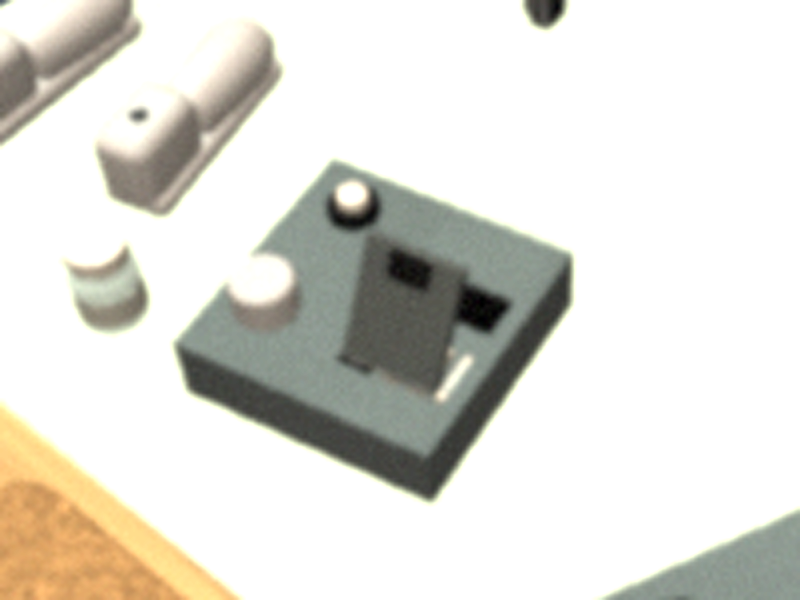

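Emit:
play_rows(commands=[{"dx": 0},{"dx": 0},{"dx": 0},{"dx": 0},{"dx": 0},{"dx": 0},{"dx": 0},{"dx": 0},{"dx": 0},{"dx": 0},{"dx": 0},{"dx": 0},{"dx": 0},{"dx": 0},{"dx": 0},{"dx": 0},{"dx": 0},{"dx": 0},{"dx": 0},{"dx": 0}])

```text
invalid input
```

Run:
```python
from h import *
f=grab_frame("scene"); S=f["color"][:,:,::-1][90:240,180:380]
cv2.imwrite("pics/c7.png",cv2.convertScaleAbs(cv2.resize(S,(800,600),interpolation=cv2.INTER_CUBIC),alpha=1.8))
p=np.array([.5432,-.2169,.2115]);c,s=np.cos(p[2]),np.sin(p[2])
for a in(0,.6,.85,1.05,1.15):
    x=.06-.084*np.cos(a)+.01*np.sin(a);z=.064+.084*np.sin(a)+.01*np.cos(a)
    print(a,((np.array(proj(f,[p[0]+c*x-s*.05,p[1]+s*x+c*.05,z]))-[180,90])*4).round())
print(get_obs()["t"],get_obs()["eef_pos"])
```

```text
0 [446. 286.]
0.6 [428. 263.]
0.85 [415. 264.]
1.05 [404. 270.]
1.15 [397. 275.]
13.4 [ 0.36270146 -0.20489428  0.17992928]
```

View pics/c7.png

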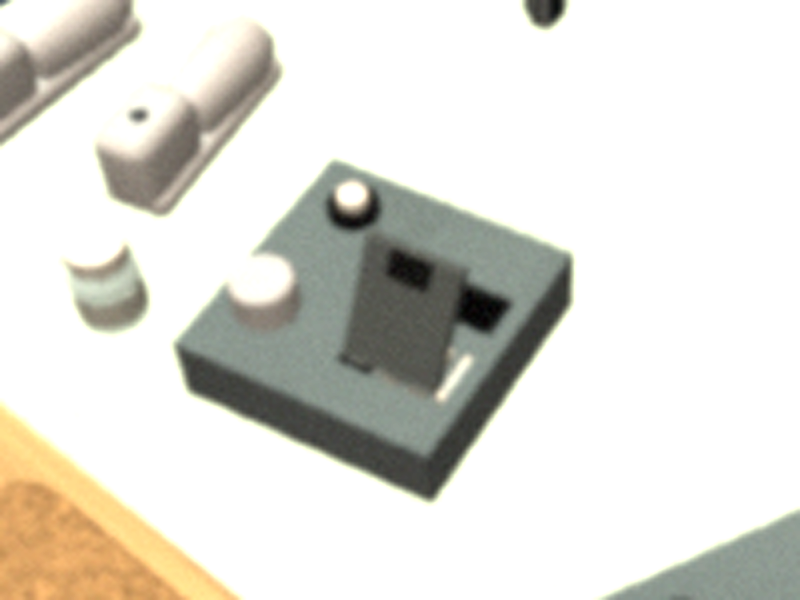

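The pad shows at (410, 270) in the crop, which matches the projection for about 1.0 rad. The wait call was refused because its rows were incomplete, so I'll repeat it with full rows.

Emit:
play_rows(commands=[{"dx": 0,"dy": 0,"dz": 0,"yaw": 0,"fingers": 0},{"dx": 0,"dy": 0,"dz": 0,"yaw": 0,"fingers": 0},{"dx": 0,"dy": 0,"dz": 0,"yaw": 0,"fingers": 0},{"dx": 0,"dy": 0,"dz": 0,"yaw": 0,"fingers": 0},{"dx": 0,"dy": 0,"dz": 0,"yaw": 0,"fingers": 0},{"dx": 0,"dy": 0,"dz": 0,"yaw": 0,"fingers": 0},{"dx": 0,"dy": 0,"dz": 0,"yaw": 0,"fingers": 0},{"dx": 0,"dy": 0,"dz": 0,"yaw": 0,"fingers": 0},{"dx": 0,"dy": 0,"dz": 0,"yaw": 0,"fingers": 0},{"dx": 0,"dy": 0,"dz": 0,"yaw": 0,"fingers": 0},{"dx": 0,"dy": 0,"dz": 0,"yaw": 0,"fingers": 0},{"dx": 0,"dy": 0,"dz": 0,"yaw": 0,"fingers": 0},{"dx": 0,"dy": 0,"dz": 0,"yaw": 0,"fingers": 0},{"dx": 0,"dy": 0,"dz": 0,"yaw": 0,"fingers": 0},{"dx": 0,"dy": 0,"dz": 0,"yaw": 0,"fingers": 0},{"dx": 0,"dy": 0,"dz": 0,"yaw": 0,"fingers": 0},{"dx": 0,"dy": 0,"dz": 0,"yaw": 0,"fingers": 0},{"dx": 0,"dy": 0,"dz": 0,"yaw": 0,"fingers": 0},{"dx": 0,"dy": 0,"dz": 0,"yaw": 0,"fingers": 0},{"dx": 0,"dy": 0,"dz": 0,"yaw": 0,"fingers": 0}])

```text
t: 15.9
eef_pos: [0.3627, -0.2049, 0.1799]
orientation: [0.0, -0.107, 0.994, -0.0]
ft_force: [-0.6, -0.4, -0.1]
width: 0.0003
```

Run:
```python
from h import *
f=grab_frame("scene"); S=f["color"][90:240,180:380,::-1]
N=cv2.convertScaleAbs(cv2.resize(S,(800,600),interpolation=cv2.INTER_CUBIC),alpha=1.8)
d=cv2.absdiff(N,cv2.imread("pics/c7.png")).max(2)
print("t",get_obs()["t"],"diff hatch",d[220:400,330:520].max(),"all",d.max())
for r in spot_point(f,"press_pad")[:2]: print(r["p"],(np.array(r["point"])-[180,90])*4)
```

```text
t 15.95 diff hatch 24 all 24
0.61 [404.4 272.4]
```

The hatch has not moved in 2.5 s: the picture differs only by noise, and the pad at (404, 272) corresponds to about 1.05 rad. I'm handing the job in.

```bash
python3 -c "
from workcell import *
print(job_done())"
```

```text
the job is handed in; nothing more can be done
None
```

The hatch is open, and I handed the job in at about 16 s. I pressed the rubber pad once with the closed fingertips, and the force rose to about 11 N at the stop. I then drew the finger up and to the front, and the hatch sprang up by itself.

**Last checks:**
- **Hatch:** the pad's position in the scene picture fits an opening of about 1.05 rad. It did not change over 2.5 s with the finger clear.
- **Contact:** the wrist force read about zero.
- **Other things:** the button and tin look untouched in the same picture. I did not measure the spool, soles, last and glue separately, but the arm stayed well clear of them.

**Disagreements:**
- **Fingertip height:** the real fingertips sit about 36 mm above the reported TCP. The picture suggested an offset, and I confirmed it by touching the bare bench in front of the console, with a brief force of about 50 N (44 N of it vertical). I corrected the press height for it.
- **Camera fits:** the two cameras disagreed on the pad position by about 4 mm.
- **Refused call:** one wait call was refused because its rows were incomplete. I repeated it with full rows.

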